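Wind the drying-rack hoist winch back to its stop

TASK

The ceiling drying rack's hoist winch lies on its back plate on the laundry counter and its drum has to be at its starting position before a new line is threaded. Swing the pawl clear of the ratchet teeth until it stays out by itself, use the crank to turn the drum backward (clockwise seen from above) until its lug has pushed the stop's buffer pin fully in, pressing it home for a moment with about 20 N on the crank knob, then swing the pawl back onto the teeth and let go of everything, with the lug left resting on the pin. Be gentle: never force the drum back against the engaged pawl, do not ram the stop or push hard on the pawl, and leave the things lying around where they are.

Things in the scene. Friction and masses are not known exactly. Their poses are not given: they have to be found in the camera images.
- winch: Hoist winch fixed to the counter: grey square back plate 220 x 220 x 12 mm. Origin on the drum's vertical axis, at the counter's surface; z up. Steel ratchet wheel with 12 saw teeth, radius 56 (root) to 65 mm (tip), z 40 to 54 mm; above it a dark crank arm (z 55 to 63 mm, 70 mm long from the axis) carrying the knob.
- drum (a joint): Drum angle, rad, growing counter-clockwise seen from above (winding); backward is falling. It turns against a brake-like friction of 0.25 N m (about 4 N at the knob) and stays where it is left. With the pawl in, the teeth allow it to turn counter-clockwise only.
- crank_knob (a point): Top centre of the crank's upright black round knob: 24 mm diameter, 66 to 118 mm above the counter, 60 mm from the drum axis, free to spin on its own pin; it slips in a light grip. It moves on a circle about the drum axis. Seen from above its polar angle is 40 degrees clockwise (0.698 rad less) of the lug's contact face.
- pawl_tab (a point): Top centre of the pawl's upright finger tab: a round steel post of 14 mm diameter, standing free from 54 to 78 mm above the counter (the pawl's flat arm is below, z 40 to 54), 46.4 mm from the pawl's pin, about 100 mm from the drum axis with the pawl in. It moves on a circle about the pin; clockwise seen from above swings the pawl out.
- pawl_pin (a point): Top of the pawl's hinge pin (axis vertical), 60 mm above the counter, 88 mm from the drum axis, beside the ratchet wheel.
- pawl (a joint): Pawl angle, rad: 0 to 0.15 when resting on the teeth (varies with where on a tooth it lies), clear of them above 0.25, fully out against its limit at 0.9. Over-centre spring with dead centre at 0.42: below it snaps onto the teeth, above it snaps out and stays out. About 4 N at the tab swings it either way.
- lug_face (a point): Middle of the contact face (facing clockwise) of the drum's steel lug, 10 mm wide, reaching 86 mm from the axis, z 40 to 54 mm; this point is 78 mm from the axis. It meets the buffer pin 0.10 to 0.70 rad counter-clockwise of the stop's x axis. The pin gives 3 mm under 2.5 N, then is solid. 20 N at the knob is 4 N for the brake and 12 N at the lug.
- stop: Fixed dark stop block, 26 mm (radial) x 18 x 46 mm, top 58 mm above the counter. Origin on the drum axis at the counter; the block stands on its own +x axis, 67 to 93 mm out. A curved bar through it carries at its counter-clockwise end a sprung buffer pin (78 mm from the axis, z 47 mm); how far the bar is run out differs and is not measured: see lug_face.
- wrench: Bystander: steel spanner lying beside the winch; leave it.
- screwdriver: Bystander: screwdriver lying beyond the winch; leave it.
- pulley: Bystander: white plastic pulley wheel, 52 mm diameter, 20 mm high, beside the winch; leave it.
- collar: Bystander: small loose steel collar, 28 mm diameter, 10 mm high, on a corner of the back plate; leave it.
- screw_pot: Bystander: small clear cup, 64 mm wide, 45 mm high, beside the winch; leave it.
- detergent: Bystander: white bottle, 230 mm high, at the right; leave it.
- spray_can: Bystander: metal can, 190 mm high, at the right; leave it.
- brush: Bystander: brush lying at the left; leave it.

How it is judged (in metres and radians):
On the way, in this order (a step that is already met when the one before it is completed fails the run):
1. the pawl is swung clear of the teeth and stays out (value of joint pawl above 0.6 rad and contact force between the fingers and pawl below 0.2 N), for 0.2 s.
2. with the pawl out, the drum is turned back and its lug pressed home on the stop's buffer pin (over 9 N) (value of joint pawl above 0.6 rad and contact force between drum and stop above 9 N), for 0.2 s.
At the end, for the whole second after the job is handed in: The drum's lug still rests on the stop's buffer pin (over 0.4 N between them), the drum is still, and the pawl lies on the teeth again (pawl angle below 0.2 rad) (value of joint pawl below 0.2 rad and contact force between drum and stop above 0.4 N and velocity of joint drum between -0.05 and 0.05 rad/s); the robot touches nothing.
It fails at once if the drum is forced back against the engaged pawl (over 20 N between pawl and drum) (contact force between pawl and drum above 20 N).
It fails at once if the lug is rammed or pressed into the stop with more than 16 N (contact force between drum and stop above 16 N).
It fails at once if the pawl is pushed with more than 20 N (contact force between the fingers and pawl above 20 N).
It fails at once if a bystander is moved by more than 15 mm (distance of any of wrench, screwdriver, pulley, collar, screw_pot, detergent, spray_can, brush from where it was at the start of the episode above 0.015 m).
It also fails if it takes over 72 s, if anything falls off the work surface, if the arm or the gripper's body presses on something with over 40 N, if the wrist force passes 120 N, or if a joint passes its speed limit or range.

ROBOT

A 6-joint arm with a two-finger parallel gripper is mounted at the origin on the work surface. World frame = base frame: x ahead of the robot, y to its left, z up, the work surface at z = 0. Lengths are in m, angles in degrees, forces in N, time in s.
With the tool pointing down it reaches from about 0.3 to 0.75 m from the base axis. Payload 8.5 kg.
Tool frame: the origin (TCP) lies between the finger pads; the fingertips stand 14 mm ahead of it and the grasp point (between the pads) lies 5 mm behind it; x points along the fingers, z is the direction in which the jaws open and shut, and the axes are right-handed (so a half turn about x gives the same grasp; the last joint's range is limited). The gripper opens to 85 mm and grips with 20 to 120 N. Pads are 22 mm wide; open, the fingers measure 114 mm over their backs; the gripper's body (76 mm by 85 mm) begins 54 mm behind the grasp point. The pads swing forward as they close: fully open they stand 13 mm farther back than shut.
Start: joints at [-86.763, 21.807, 74.336, -0, 83.858, -12.336], TCP at [0.148, -0.53, 0.245] pointing down, gripper open.
Joint ranges: [-178.18, 178.18], [-50.72, 133.34], [12.68, 142.11], [-81.47, 261.47], [9.98, 163.14], [-165.26, 165.26]. Speed limits (degrees/s): [136.94, 136.94, 180, 180, 180, 180].

INTERFACE

Orientations are given as a 3x3 rotation matrix whose columns are the frame's x, y, z axes.
In Python, from rig import env gives the robot as it stands.
- The arm moves only by the shell command python3 -m jog 'ROWS' [FORCE]. ROWS is JSON, a list of rows, each a list of 5 numbers: the opening, from -1 (shut) to 1 (fully open), so that 0 is half open, then the shift along the tool's x, y, z in m, then the turn about the tool's x in rad. In form: [[claw, dx, dy, dz, yaw], ...]. A call has 1 to 20 rows; each row is the pose to reach, as a shift and turn from the pose commanded when the call began, along the tool's axes at that moment; what a row does not reach only later rows make up. A row lasts 1/10 s, in which the tool goes at most 50 mm and 8.59 degrees, less where a joint would pass 70% of its speed; a pose out of reach is approached as far as the arm can. A call with a gripper value outside its range is refused whole. The fingers move at their own pace and stop on an object; FORCE is the grip in N (left out, the last holds). Time passes only in rows, so rows that repeat a pose let the fingers close. It gives the time, the measured TCP pose, the force and the opening at its end, in the units of the state.
- env.observe(): the state, without advancing time (a new reading comes with each control period).
- env.get_image(name): name is "side" or "top" or "wrist"; returns the picture (400x640x3 uint8, red, green, blue); there is no depth.
- env.camera_model(name): a dict with "fx", "fy", "cx", "cy" (pixels), "origin" and "orientation" of the camera in the world. Camera axes: x right, y up, looking along -z (the intrinsics and any distortion apply to the point x, -y, -z); pixel columns grow to the right and rows downward; lengths in m; the calibration is good to about 2 mm. A picture is of the moment at which its call begins: read the wrist's pose just before it. camera_model takes no time and is no camera call; for the wrist camera it gives the pose at the moment of the call.
- env.close_job(): hands the job in, once; it reports no verdict.
The state is a dict: "time_s": time; "q": joint angles; "qvel": joint speeds; "joint_efforts": joint torques, N m; "position": TCP position; "tool_rot": TCP orientation; "ft_force": force on the tool from outside, world axes, zero at the start; "wrist_torque": the same for the moment, N m; "grip_width": finger opening in m.
Only numpy, scipy, OpenCV 4.12 (cv2) and the standard library are available. Lean on these libraries where they do the work, as an engineer would, in place of code of your own. Each camera call takes 0.05 s, during which the arm holds its last target.

## Working session

There is one attempt and no reset: what is moved stays moved. The work goes in short steps, Python scripts to look and compute and a shell command to move; the robot and the scene stay as the last step left them, time stands still between calls to the robot, and variables do not carry over. Pictures are saved under pics/ and viewed, and the job is handed in when it is done.

```bash
ls; mkdir -p pics; python3 - <<'E'
from rig import env
import cv2,json
s=env.observe();print(s)
for n in("top","side","wrist"):
    im=env.get_image(n);cv2.imwrite(f"pics/{n}0.png",im[:,:,::-1]);print(n,env.camera_model(n))
E
```

```text
pics
{'time_s': 0.0, 'q': array([-8.67621968e+01,  2.18429384e+01,  7.43872380e+01,  7.33235238e-04,
        8.38574941e+01, -1.23359991e+01]), 'qvel': array([-0.00423902, -0.11398804,  0.00731592,  0.02000137,  0.00055027,
       -0.03079526]), 'joint_efforts': array([ 3.50345081e-04, -4.48459589e+01, -2.31271344e+01, -1.54494151e-04,
        4.83600015e-03,  4.33412112e-06]), 'position': array([ 0.14764616, -0.52951921,  0.24467888]), 'tool_rot': array([[-7.37189944e-05,  9.63285809e-01,  2.68478015e-01],
       [ 1.52841408e-03,  2.68477811e-01, -9.63284656e-01],
       [-9.99998829e-01,  3.39333203e-04, -1.49209151e-03]]), 'ft_force': array([ 0.84729967, -0.45144803, -0.34040589]), 'wrist_torque': array([-0.00836643,  0.0420472 , -0.04199634]), 'grip_width': 0.08551359711789044}
top {'fx': 416.27609507439917, 'fy': 416.27609507439917, 'cx': 310.4598482547525, 'cy': 201.48306818810013, 'origin': array([ 0.34945343, -0.0035344 ,  1.41634088]), 'orientation': array([[-0.00269224,  0.9832641 , -0.18216603],
       [-0.99996834, -0.00128303,  0.0078533 ],
       [ 0.00748815,  0.18218141,  0.98323642]])}
side {'fx': 483.93814039120076, 'fy': 483.93814039120076, 'cx': 321.94294821138925, 'cy': 194.61098248280936, 'origin': array([ 0.02352188, -0.93565672,  1.03709942]), 'orientation': array([[ 8.54826157e-01,  3.42114977e-01, -3.90166098e-01],
       [-5.18914071e-01,  5.64526689e-01, -6.41901709e-01],
       [ 6.54986697e-04,  7.51177049e-01,  6.60100456e-01]])}
wrist {'fx': 306.14581892569976, 'fy': 306.14581892569976, 'cx': 319.40705712990643, 'cy': 201.34400168343873, 'origin': array([ 0.21586258, -0.51035008,  0.37353466]), 'orientation': array([[ 2.68998104e-01,  9.24951517e-01,  2.68523205e-01],
       [-9.63140345e-01,  2.58573456e-01,  7.41649735e-02],
       [-8.33968212e-04, -2.78575769e-01,  9.60413893e-01]])}
```

View pics/top0.png

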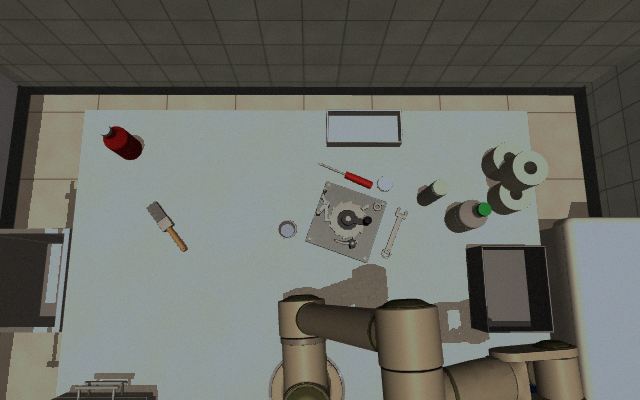

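View pics/side0.png

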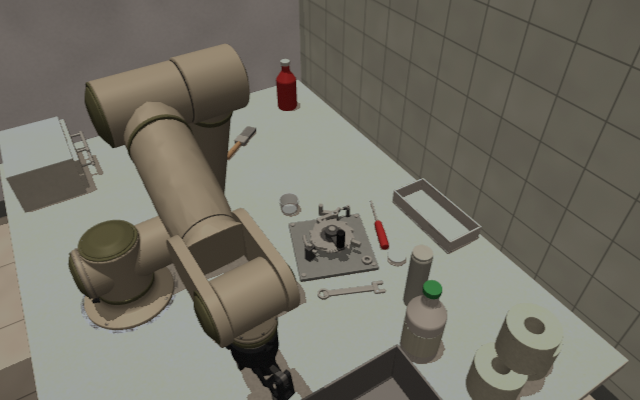

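View pics/wrist0.png

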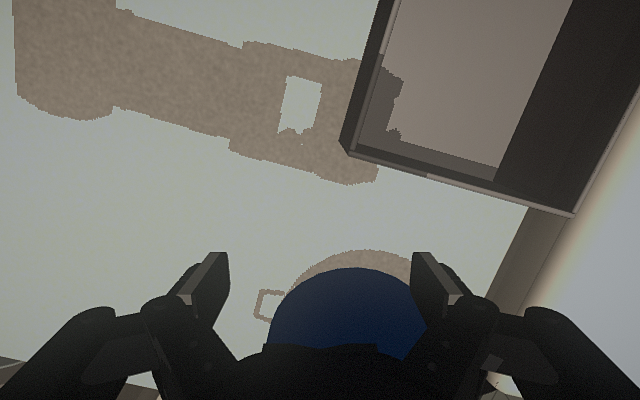

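Top: winch plate around px (347,220), knob near (367,220), wrench right, cup left. I'll zoom both fixed views.

```bash
cat > h.py <<'E'
import numpy as np,cv2
def ray(m,u,v):
    d=np.array([(u-m['cx'])/m['fx'],-(v-m['cy'])/m['fy'],-1.]);return m['orientation']@d
def atz(m,u,v,z):
    d=ray(m,u,v);o=m['origin'];return o+d*(z-o[2])/d[2]
def proj(m,p):
    c=m['orientation'].T@(np.array(p)-m['origin']);return m['cx']+m['fx']*c[0]/-c[2],m['cy']+m['fy']*c[1]/c[2]
E
python3 - <<'E'
import cv2
a=cv2.imread('pics/top0.png')[165:275,275:435];cv2.imwrite('pics/t0c.png',cv2.resize(a,(800,550),interpolation=cv2.INTER_CUBIC))
a=cv2.imread('pics/side0.png')[185:305,270:430];cv2.imwrite('pics/s0c.png',cv2.resize(a,(800,600),interpolation=cv2.INTER_CUBIC))
E
```

```text
(no output)
```

View pics/t0c.png

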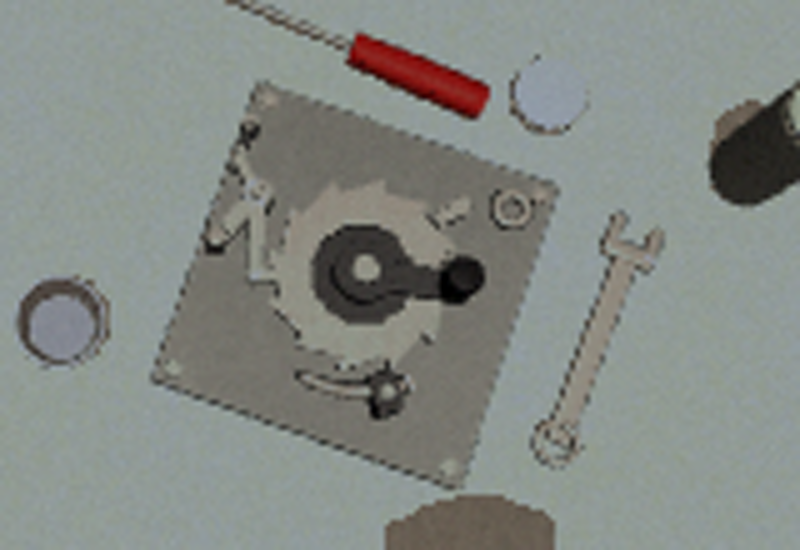

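View pics/s0c.png

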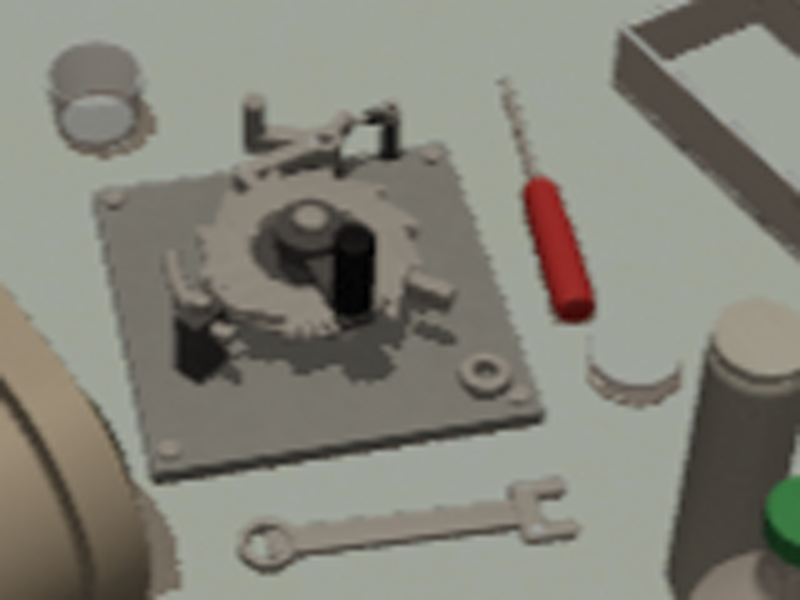

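```bash
python3 - <<'E'
from rig import env
from h import *
m=env.camera_model('top')
C=lambda u,v:(275+u/5,165+v/5)
def P(n,u,v,z):print(n,atz(m,*C(u,v),z).round(4))
for n,u,v,z in [('hub',367,267,.07),('knob',464,278,.118),('lug',452,212,.054),('stop',387,387,.058),('pin',258,190,.06),('tab',215,240,.078),('post',250,130,.078),('collar',511,208,.02),
 ('c1',263,82,.012),('c2',557,187,.012),('c3',463,487,.012),('c4',154,380,.012),('wrench0',555,442,0.005),('wrench1',640,225,.005),('pot',60,320,.02),('pulley',549,95,.02)]:P(n,u,v,z)
for n,u,v,z in[('bottlecap',484,209,.23),('can',438,186,.19),('canbase',423,203,0)]:print(n,atz(m,u,v,z).round(3))
E
```

```text
hub [ 0.5425 -0.1381  0.07  ]
knob [ 0.5285 -0.1943  0.118 ]
lug [ 0.5816 -0.1969  0.054 ]
stop [ 0.4652 -0.1508  0.058 ]
pin [ 0.5956 -0.0678  0.06  ]
tab [ 0.5593 -0.0387  0.078 ]
post [ 0.6324 -0.0621  0.078 ]
collar [ 0.5901 -0.2421  0.02  ]
c1 [ 0.6803 -0.0743  0.012 ]
c2 [ 0.6061 -0.2756  0.012 ]
c3 [ 0.4022 -0.2053  0.012 ]
c4 [0.4742 0.0013 0.012 ]
wrench0 [ 0.4324 -0.2693  0.005 ]
wrench1 [ 0.5807 -0.3332  0.005 ]
pot [0.514  0.0646 0.02  ]
pulley [ 0.669  -0.2708  0.02  ]
bottlecap [ 0.546 -0.516  0.23 ]
can [ 0.624 -0.399  0.19 ]
canbase [ 0.606 -0.405  0.   ]
```

Landmarks agree with the given sizes (pin 89 mm, tab 101 mm, tab–pin 46.7 mm, stop about 77 mm out). The pawl is at the left of the wheel and the stop is on the robot side. I'm moving over for a wrist look, jaws shut.

```bash
python3 -m jog '[[-1,-0.01,0.02,-0.015,0],[-1,-0.02,0.06,-0.04,-0.05],[-1,-0.02,0.095,-0.065,-0.1],[-1,-0.02,0.13,-0.09,-0.15],[-1,-0.02,0.165,-0.115,-0.2],[-1,-0.02,0.2,-0.14,-0.25],[-1,-0.02,0.235,-0.165,-0.3],[-1,-0.02,0.27,-0.19,-0.35],[-1,-0.02,0.305,-0.215,-0.37],[-1,-0.02,0.34,-0.24,-0.37],[-1,-0.02,0.375,-0.265,-0.37],[-1,-0.02,0.405,-0.285,-0.37],[-1,-0.01,0.43,-0.305,-0.37],[-1,0,0.445,-0.315,-0.37],[-1,0,0.454,-0.32,-0.37],[-1,0,0.454,-0.32,-0.37],[-1,0,0.454,-0.32,-0.37]]' 40
python3 - <<'E'
from rig import env
import cv2
s=env.observe();print(s['time_s'],s['position'],s['tool_rot'],s['ft_force'],s['q'])
for n in("wrist",):
    print(env.camera_model(n)); im=env.get_image(n);cv2.imwrite(f"pics/{n}1.png",im[:,:,::-1])
E
```

```text
time_s: 1.85
position: [0.4989, -0.1003, 0.2457]
tool_rot: [[0.0, 0.801, 0.598], [-0.0, 0.598, -0.801], [-1.0, -0.0, 0.001]]
ft_force: [-0.2, -0.8, 0.5]
grip_width: -0.0
1.85 [ 0.4989277  -0.10029508  0.24573085] [[ 3.17944508e-04  8.01255932e-01  5.98321679e-01]
 [-4.47532935e-04  5.98321763e-01 -8.01255807e-01]
 [-9.99999849e-01 -1.30137737e-05  5.48821537e-04]] [-0.24230373 -0.83589639  0.48607225] [-2.47077294e+01  1.76508721e+01  8.06702004e+01 -1.58477547e-02
  8.16516607e+01  2.85447705e+01]
{'fx': 306.14581892569976, 'fy': 306.14581892569976, 'cx': 319.40705712990643, 'cy': 201.34400168343873, 'origin': array([ 0.55561908, -0.05745867,  0.37439832]), 'orientation': array([[ 5.98790767e-01,  7.69272679e-01,  2.22865794e-01],
       [-8.00905049e-01,  5.74845565e-01,  1.67641520e-01],
       [ 8.48628265e-04, -2.78876534e-01,  9.60326590e-01]])}
```

View pics/wrist1.png

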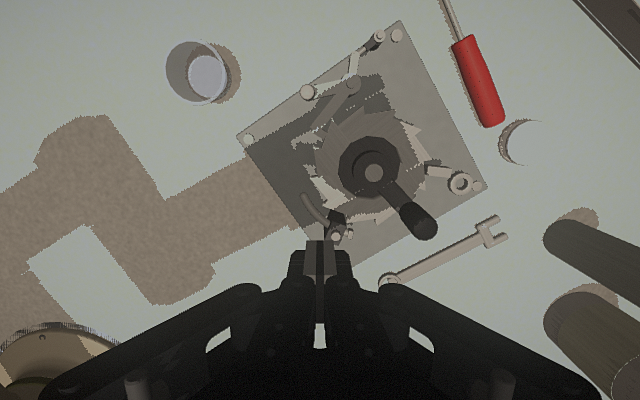

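```bash
python3 - <<'E'
from rig import env
from h import *
m=env.camera_model('wrist')
for n,u,v,z in [('tab',308,92,.078),('pin',353,84,.06),('post',378,37,.078),('hub',374,172,.07),('knob',426,229,.118),('stop',332,212,.058),('lugc',436,172,.054)]:print(n,atz(m,u,v,z).round(4))
a=cv2.imread('pics/wrist1.png')[10:260,230:500];cv2.imwrite('pics/w1c.png',cv2.resize(a,None,fx=2.4,fy=2.4,interpolation=cv2.INTER_CUBIC))
E
```

```text
tab [ 0.5638 -0.0388  0.078 ]
pin [ 0.5961 -0.0681  0.06  ]
post [ 0.6369 -0.061   0.078 ]
hub [ 0.5424 -0.1364  0.07  ]
knob [ 0.5325 -0.1944  0.118 ]
stop [ 0.4806 -0.1311  0.058 ]
lugc [ 0.5811 -0.1933  0.054 ]
```

View pics/w1c.png

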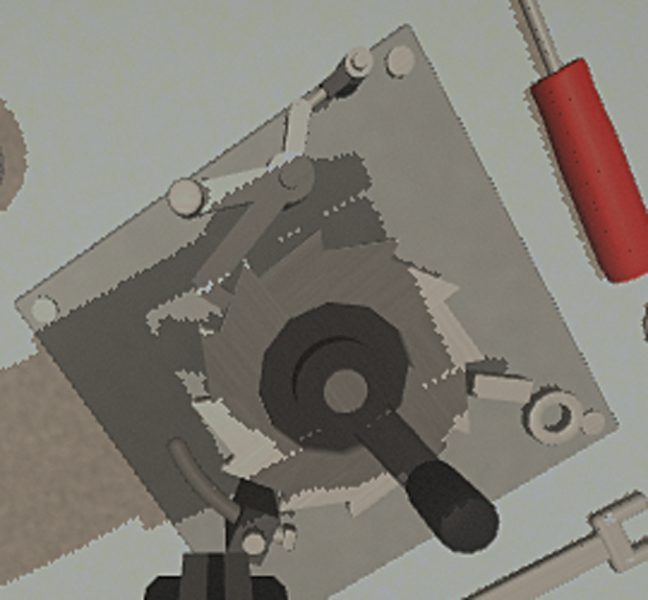

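```bash
python3 -m jog '[[-1,0,0.03,-0.007,0],[-1,0.03,0.058,-0.013,0],[-1,0.065,0.058,-0.013,0],[-1,0.1,0.058,-0.013,0],[-1,0.13,0.058,-0.013,0],[-1,0.15,0.058,-0.013,0],[-1,0.165,0.058,-0.013,0],[-1,0.173,0.058,-0.013,0],[-1,0.173,0.058,-0.013,0],[-1,0.173,0.058,-0.013,0]]'
python3 - <<'E'
from rig import env
import cv2
s=env.observe();print(s['time_s'],s['position'],s['ft_force'])
im=env.get_image("wrist");cv2.imwrite("pics/wrist2.png",im[:,:,::-1])
im=env.get_image("side")[185:305,270:430];cv2.imwrite("pics/side2.png",cv2.resize(im[:,:,::-1],(800,600),interpolation=cv2.INTER_CUBIC))
E
```

```text
time_s: 2.9
position: [0.5381, -0.055, 0.0731]
tool_rot: [[0.001, 0.801, 0.598], [-0.0, 0.598, -0.801], [-1.0, 0.001, 0.001]]
ft_force: [0.0, -1.0, -0.2]
grip_width: -0.0003
2.9 [ 0.53806818 -0.05504214  0.07313818] [ 0.00917735 -0.9987144  -0.19521432]
```

View pics/wrist2.png

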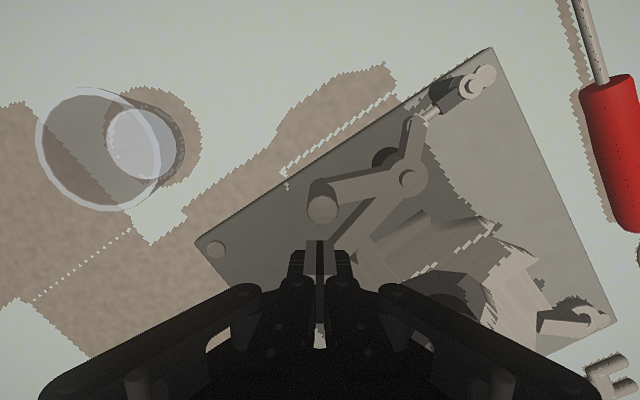

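View pics/side2.png

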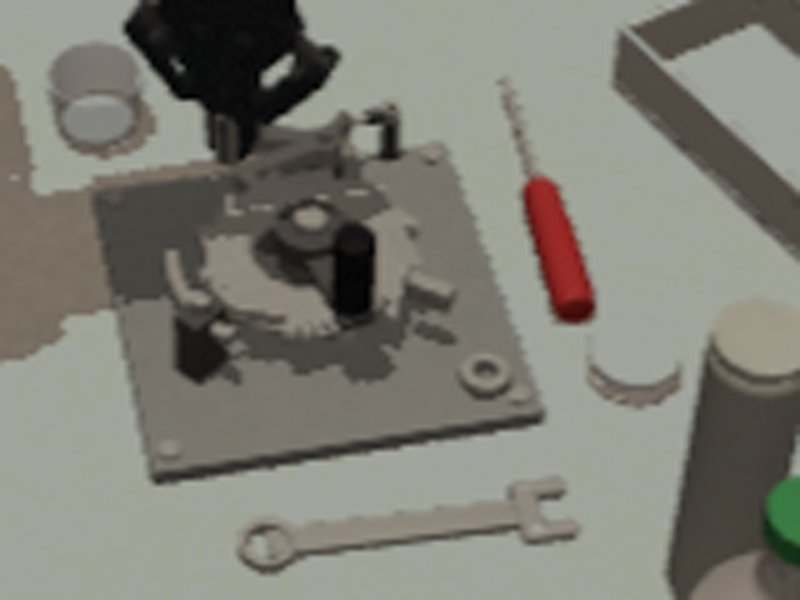

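The tab (323,208) is directly ahead of the shut fingers (320,245), with tip overlap. I'm pushing along tool +y.

```bash
python3 -m jog '[[-1,0,0.004,0,0],[-1,0,0.007,0,0],[-1,0,0.009,0,0],[-1,0,0.011,0,0],[-1,0,0.013,0,0],[-1,0,0.015,0,0],[-1,0,0.017,0,0],[-1,0,0.019,0,0]]'
python3 -c "
from rig import env
s=env.observe();print(s['ft_force'])"
```

```text
time_s: 3.8
position: [0.5524, -0.0429, 0.072]
tool_rot: [[-0.002, 0.801, 0.599], [0.0, 0.599, -0.801], [-1.0, -0.001, -0.001]]
ft_force: [-4.7, -1.2, -0.2]
grip_width: -0.0004
[-4.73403516 -1.23174006 -0.24668091]
```

```bash
python3 -m jog '[[-1,0,0.002,0,0],[-1,0,0.004,0,0],[-1,0,0.006,0,0],[-1,0,0.008,0,0],[-1,0,0.010,0,0],[-1,0,0.012,0,0],[-1,0,0.014,0,0],[-1,0,0.016,0,0],[-1,0,0.018,0,0],[-1,0,0.018,0,0]]'
python3 - <<'E'
from rig import env
import cv2
s=env.observe();print(s['time_s'],s['position'],s['ft_force'])
im=env.get_image("wrist");cv2.imwrite("pics/wrist3.png",im[:,:,::-1])
E
```

```text
time_s: 4.8
position: [0.5677, -0.0322, 0.0724]
tool_rot: [[0.0, 0.801, 0.599], [-0.0, 0.599, -0.801], [-1.0, 0.0, 0.0]]
ft_force: [1.1, -0.6, 0.9]
grip_width: -0.0
4.8 [ 0.56765071 -0.03223864  0.07237708] [ 1.14773584 -0.58815444  0.8663791 ]
```

View pics/wrist3.png

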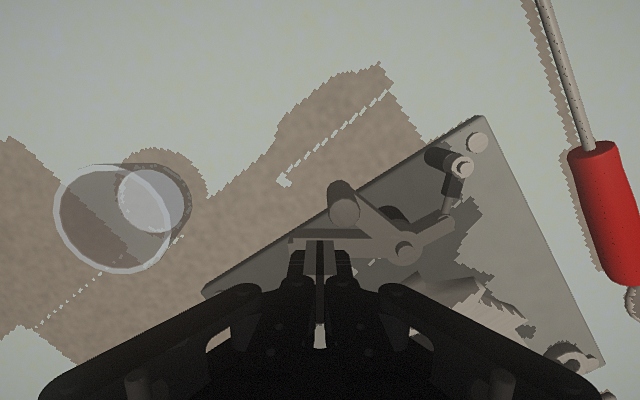

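The pawl has snapped out: the tab is now at (343,195), clear of the fingers. Backing off and going to the knob.

```bash
python3 - <<'E'
from rig import env
from h import *
m=env.camera_model('wrist');p=atz(m,342,190,.078);r=p[:2]-[.596,-.068];print(p,np.hypot(*r),np.arctan2(r[1],r[0]), 'pawl~',np.radians(140)-np.arctan2(r[1],r[0]))
E
python3 -m jog '[[-1,0,-0.012,0,0],[-1,-0.01,-0.02,0,0],[-1,-0.04,-0.02,0,0],[-0.5,-0.08,-0.02,0,0],[0,-0.1,-0.05,0.03,0],[0.3,-0.1,-0.085,0.065,0],[0.3,-0.1,-0.115,0.095,0],[0.3,-0.1,-0.129,0.109,0],[0.3,-0.1,-0.129,0.109,0],[0.3,-0.1,-0.129,0.109,0]]' 50
python3 - <<'E'
from rig import env
import cv2
s=env.observe();print(s['time_s'],s['position'],s['ft_force'])
im=env.get_image("wrist");cv2.imwrite("pics/wrist4.png",im[:,:,::-1])
E
```

```text
[ 0.60515484 -0.01549068  0.078     ] 0.05330140550512513 1.3981843101837712 pawl~ 1.04527664260829
time_s: 5.85
position: [0.5287, -0.197, 0.1728]
tool_rot: [[0.0, 0.802, 0.598], [0.0, 0.598, -0.802], [-1.0, 0.0, -0.0]]
ft_force: [0.5, 0.3, -0.1]
grip_width: 0.0553
5.85 [ 0.52873546 -0.19697146  0.17276853] [ 0.53552666  0.28087621 -0.06502544]
```

View pics/wrist4.png

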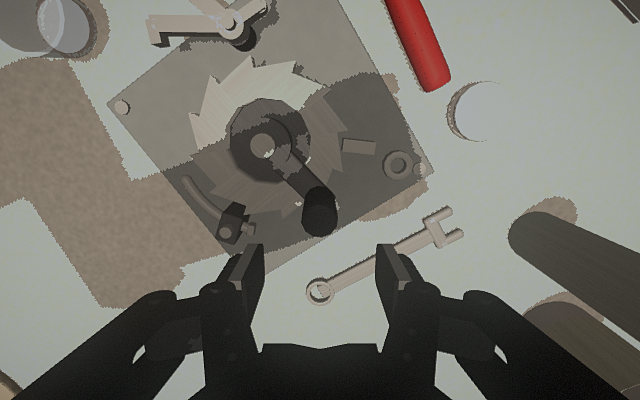

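```bash
python3 - <<'E'
from rig import env
from h import *
m=env.camera_model('wrist')
for n,u,v,z in [('knob',319,219,.118),('hub',262,147,.07),('stop',235,219,.058),('lug',360,146,.054)]:print(n,atz(m,u,v,z).round(4))
a=cv2.imread('pics/wrist4.png')[0:260,130:430];cv2.imwrite('pics/w4c.png',cv2.resize(a,None,fx=2.3,fy=2.3,interpolation=cv2.INTER_CUBIC))
E
```

```text
knob [ 0.5336 -0.1922  0.118 ]
hub [ 0.5401 -0.134   0.07  ]
stop [ 0.4742 -0.1483  0.058 ]
lug [ 0.5845 -0.195   0.054 ]
```

View pics/w4c.png

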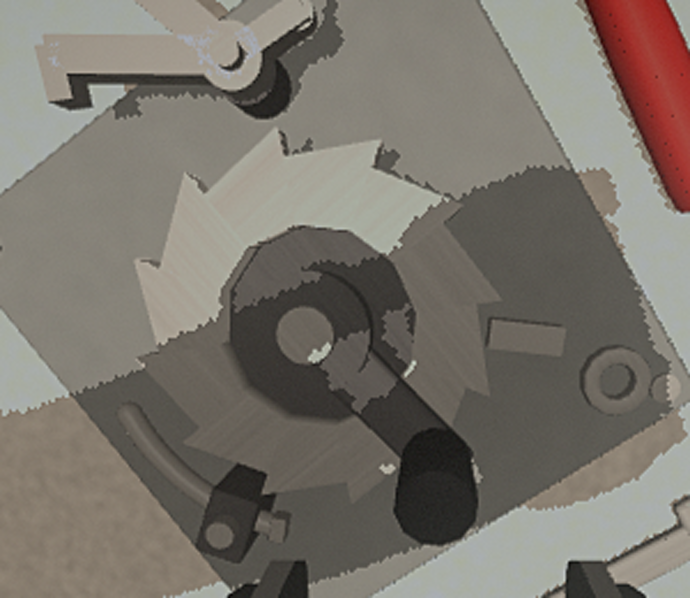

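```bash
python3 -m jog '[[0.3,0.02,0.003,0,0],[0.3,0.045,0.003,0,0],[0.3,0.065,0.003,0,0],[0.3,0.078,0.003,0,0],[0.3,0.083,0.003,0,0],[0.3,0.083,0.003,0,0],[0,0.083,0.003,0,0],[-0.3,0.083,0.003,0,0],[-0.5,0.083,0.003,0,0],[-0.7,0.083,0.003,0,0],[-1,0.083,0.003,0,0],[-1,0.083,0.003,0,0]]' 50
python3 - <<'E'
from rig import env
import cv2
s=env.observe();print(s['time_s'],s['position'],s['ft_force'],s['wrist_torque'],s['q'])
im=env.get_image("wrist");cv2.imwrite("pics/wrist5.png",im[:,:,::-1])
E
```

```text
time_s: 7.1
position: [0.532, -0.1948, 0.0903]
tool_rot: [[0.001, 0.801, 0.599], [-0.0, 0.599, -0.801], [-1.0, 0.001, 0.001]]
ft_force: [-0.2, 3.1, 6.8]
grip_width: 0.0228
7.1 [ 0.53199234 -0.19482801  0.09026175] [-0.19386549  3.11044439  6.75465457] [ 0.47248755  0.11721284 -0.02478217] [-3.21003918e+01  3.23361413e+01  8.44731576e+01  4.23866488e-02
  6.31276909e+01  2.11071618e+01]
```

View pics/wrist5.png

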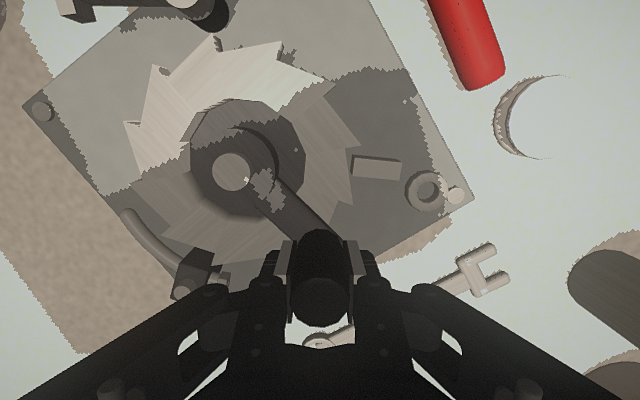

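Gripped (22.8 mm wide; the knob stands between the pads at (320,270)). Computing the circle rows and the pin's angle.

```bash
cat > circ.py <<'E'
from rig import env
from h import *
import sys
C=np.array([.5414,-.1365])
def rows(degs,ratio=.6,r=None):
    s=env.observe();p=s['position'][:2];R=s['tool_rot'];d=p-C
    a=np.arctan2(d[1],d[0]);r=r or np.hypot(*d)
    print('t',s['time_s'],'ang',np.degrees(a),'r',np.hypot(*d),'F',s['ft_force'].round(1),'Ftan(cw)',(s['ft_force'][:2]@[-np.sin(a),np.cos(a)]).round(1),'Frad',(s['ft_force'][:2]@[np.cos(a),np.sin(a)]).round(1),'z',s['position'][2])
    for k in degs:
        b=a-np.radians(k);q=C+r*np.array([np.cos(b),np.sin(b)])-p
        v=R.T@np.array([q[0],q[1],0]);print(k,v.round(4),round(np.radians(k)*ratio,3))
E
python3 - <<'E'
from circ import *
rows(range(3,34,3))
m=env.camera_model('top')
E
python3 - <<'E'
from h import *
import numpy as np
# pin in wrist4: camera pose from tool pose offset in start calibration
R=np.array([[0,.802,.598],[0,.598,-.802],[-1,0,0]]);p=np.array([.5287,-.197,.1728])
R0=np.array([[-7.37e-05,.963286,.268478],[.001528,.268478,-.963285],[-1,.000339,-.001492]]);p0=np.array([.14764616,-.52951921,.24467888])
O0=np.array([[2.68998104e-01,9.24951517e-01,2.68523205e-01],[-9.63140345e-01,2.58573456e-01,7.41649735e-02],[-8.33968212e-04,-2.78575769e-01,9.60413893e-01]]);o0=np.array([.21586258,-.51035008,.37353466])
m=dict(fx=306.146,fy=306.146,cx=319.407,cy=201.344,origin=p+R@R0.T@(o0-p0),orientation=R@R0.T@O0)
for n,u,v in[('pin',130+283/2.3,527/2.3),('pinbase',130+262/2.3,520/2.3)]:
    q=atz(m,u,v,.047);d=q[:2]-[.5405,-.1345];print(n,q,np.hypot(*d),np.degrees(np.arctan2(d[1],d[0])))
q=atz(m,235,222,.058);d=q[:2]-[.5405,-.1345];print(q,np.degrees(np.arctan2(d[1],d[0])))
E
```

```text
t 7.15 ang -99.14646256408524 r 0.059081572026133386 F [-1.4  3.7  6.3] Ftan(cw) -1.9 Frad -3.5 z 0.09026924165892407
3 [-0.     -0.0021 -0.0023] 0.031
6 [-0.     -0.0041 -0.0047] 0.063
9 [-0.     -0.0059 -0.0071] 0.094
12 [-0.     -0.0076 -0.0097] 0.126
15 [-0.     -0.0092 -0.0124] 0.157
18 [-0.     -0.0106 -0.0151] 0.188
21 [-0.     -0.0119 -0.0179] 0.22
24 [-0.     -0.013  -0.0208] 0.251
27 [-0.     -0.014  -0.0237] 0.283
30 [-0.     -0.0149 -0.0267] 0.314
33 [-0.     -0.0155 -0.0297] 0.346
pin [ 0.47022914 -0.16679008  0.047     ] 0.07733461762746999 -155.32079960269982
pinbase [ 0.46780469 -0.15871157  0.047     ] 0.07662119724033349 -161.5793794440283
[ 0.47148177 -0.15048261  0.058     ] -166.96178388448476
```

```bash
python3 -m jog '[[-1,0,-0.0010,-0.0011,0.015],[-1,0,-0.0021,-0.0023,0.03],[-1,0,-0.0041,-0.0047,0.06],[-1,0,-0.0059,-0.0071,0.09],[-1,0,-0.0076,-0.0097,0.125],[-1,0,-0.0092,-0.0124,0.155],[-1,0,-0.0106,-0.0151,0.19],[-1,0,-0.0119,-0.0179,0.22],[-1,0,-0.013,-0.0208,0.25],[-1,0,-0.014,-0.0237,0.28],[-1,0,-0.0149,-0.0267,0.31],[-1,0,-0.0149,-0.0267,0.31]]'
python3 - <<'E'
from circ import *
rows(range(3,37,3))
print(env.observe()['grip_width'])
im=env.get_image("top")[165:275,275:435];cv2.imwrite("pics/top6.png",cv2.resize(im[:,:,::-1],(800,550),interpolation=cv2.INTER_CUBIC))
E
```

```text
time_s: 8.35
position: [0.5048, -0.183, 0.0903]
tool_rot: [[0.003, 0.946, 0.325], [-0.002, 0.325, -0.946], [-1.0, 0.003, 0.003]]
ft_force: [4.7, 0.8, 4.9]
grip_width: 0.0229
t 8.35 ang -128.19189515637626 r 0.059191229580182095 F [4.7 0.8 4.9] Ftan(cw) 3.2 Frad -3.6 z 0.09029174721313259
3 [-0.     -0.0016 -0.0026] 0.031
6 [-0.     -0.0031 -0.0054] 0.063
9 [-0.     -0.0044 -0.0082] 0.094
12 [-0.     -0.0056 -0.011 ] 0.126
15 [-0.0001 -0.0066 -0.014 ] 0.157
18 [-0.0001 -0.0075 -0.0169] 0.188
21 [-0.0001 -0.0082 -0.02  ] 0.22
24 [-0.0001 -0.0088 -0.023 ] 0.251
27 [-0.0001 -0.0092 -0.0261] 0.283
30 [-0.0001 -0.0094 -0.0292] 0.314
33 [-0.0001 -0.0095 -0.0323] 0.346
36 [-0.0001 -0.0094 -0.0354] 0.377
0.02285723559373832
```

View pics/top6.png

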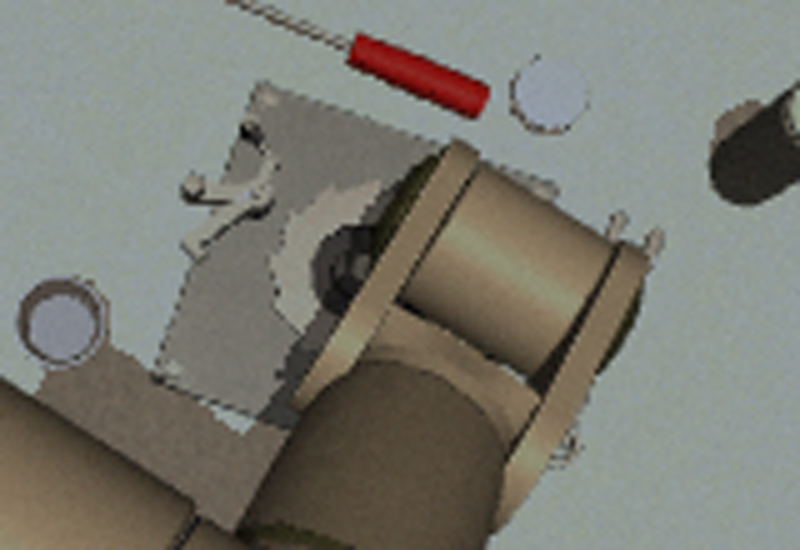

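```bash
python3 -m jog '[[-1,0,-0.0016,-0.0026,0.03],[-1,0,-0.0031,-0.0054,0.06],[-1,0,-0.0044,-0.0082,0.095],[-1,0,-0.0056,-0.011,0.125],[-1,0,-0.0066,-0.014,0.155],[-1,0,-0.0075,-0.0169,0.19],[-1,0,-0.0082,-0.02,0.22],[-1,0,-0.0088,-0.023,0.25],[-1,0,-0.0092,-0.0261,0.28],[-1,0,-0.0094,-0.0292,0.315],[-1,0,-0.0095,-0.0323,0.345],[-1,0,-0.0094,-0.0354,0.375],[-1,0,-0.0094,-0.0354,0.375]]'
python3 - <<'E'
from circ import *
rows(range(2,32,2))
im=env.get_image("side")[185:305,270:430];cv2.imwrite("pics/side7.png",cv2.resize(im[:,:,::-1],(800,600),interpolation=cv2.INTER_CUBIC))
im=env.get_image("wrist");cv2.imwrite("pics/wrist7.png",im[:,:,::-1])
E
```

```text
time_s: 9.7
position: [0.484, -0.1531, 0.0903]
tool_rot: [[0.002, 0.999, -0.043], [-0.002, -0.043, -0.999], [-1.0, 0.002, 0.002]]
ft_force: [1.3, -2.2, 7.6]
grip_width: 0.0226
t 9.7 ang -163.87276866668145 r 0.059750650663384905 F [ 1.3 -2.2  7.6] Ftan(cw) 2.5 Frad -0.7 z 0.09025019599606579
2 [-0.     -0.0006 -0.002 ] 0.021
4 [-0.     -0.0012 -0.004 ] 0.042
6 [-0.     -0.0017 -0.006 ] 0.063
8 [-0.     -0.0021 -0.0081] 0.084
10 [-0.     -0.0024 -0.0101] 0.105
12 [-0.     -0.0027 -0.0122] 0.126
14 [-0.     -0.0029 -0.0143] 0.147
16 [-0.     -0.0031 -0.0163] 0.168
18 [-0.     -0.0031 -0.0184] 0.188
20 [-0.0001 -0.0031 -0.0205] 0.209
22 [-0.0001 -0.003  -0.0226] 0.23
24 [-0.0001 -0.0029 -0.0247] 0.251
26 [-0.0001 -0.0026 -0.0268] 0.272
28 [-0.0001 -0.0023 -0.0288] 0.293
30 [-0.0001 -0.0019 -0.0309] 0.314
```

View pics/side7.png

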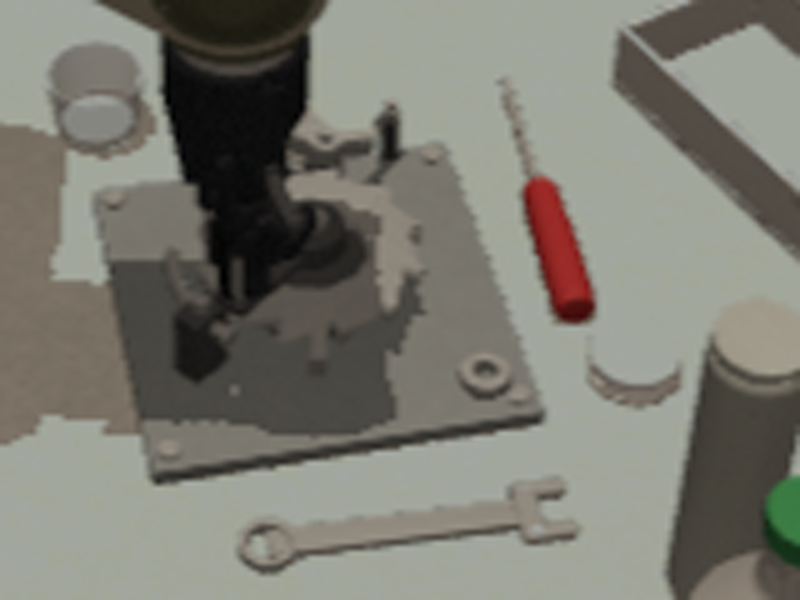

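View pics/wrist7.png

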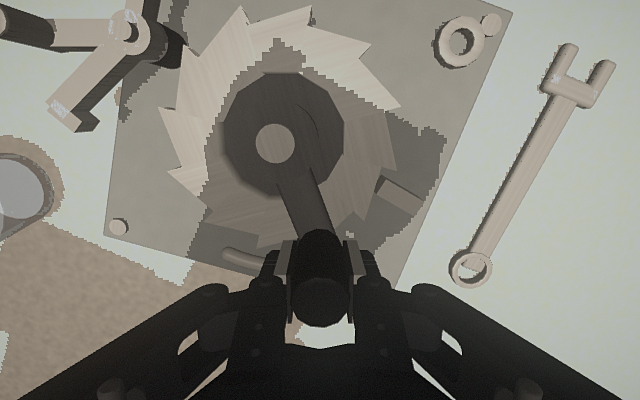

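```bash
python3 -m jog '[[-1,0,-0.0006,-0.002,0.015],[-1,0,-0.0012,-0.004,0.03],[-1,0,-0.0017,-0.006,0.045],[-1,0,-0.0021,-0.0081,0.06],[-1,0,-0.0024,-0.0101,0.075],[-1,0,-0.0027,-0.0122,0.09],[-1,0,-0.0029,-0.0143,0.105],[-1,0,-0.0031,-0.0163,0.12],[-1,0,-0.0031,-0.0184,0.135],[-1,0,-0.0031,-0.0205,0.15],[-1,0,-0.0031,-0.0205,0.15]]'
python3 - <<'E'
from circ import *
rows(range(1,18,1))
im=env.get_image("side")[185:305,270:430];cv2.imwrite("pics/side8.png",cv2.resize(im[:,:,::-1],(800,600),interpolation=cv2.INTER_CUBIC))
E
```

```text
time_s: 10.9
position: [0.4813, -0.1325, 0.0902]
tool_rot: [[0.001, 0.981, -0.192], [-0.002, -0.192, -0.981], [-1.0, 0.001, 0.002]]
ft_force: [-2.2, -3.0, 8.3]
grip_width: 0.0225
t 10.9 ang 176.2080798946502 r 0.06024379533812729 F [-2.2 -3.   8.3] Ftan(cw) 3.1 Frad 2.0 z 0.09020738769747372
1 [-0.     -0.0001 -0.001 ] 0.01
2 [-0.     -0.0002 -0.0021] 0.021
3 [-0.     -0.0003 -0.0031] 0.031
4 [-0.     -0.0004 -0.0042] 0.042
5 [-0.     -0.0004 -0.0052] 0.052
6 [-0.     -0.0005 -0.0063] 0.063
7 [-0.     -0.0005 -0.0073] 0.073
8 [-0.     -0.0005 -0.0084] 0.084
9 [-0.     -0.0005 -0.0094] 0.094
10 [-0.     -0.0004 -0.0105] 0.105
11 [-0.     -0.0004 -0.0115] 0.115
12 [-0.     -0.0003 -0.0126] 0.126
13 [-0.     -0.0002 -0.0136] 0.136
14 [-0.     -0.0001 -0.0147] 0.147
15 [-0.      0.0001 -0.0157] 0.157
16 [-0.      0.0002 -0.0168] 0.168
17 [-0.      0.0004 -0.0178] 0.178
```

View pics/side8.png

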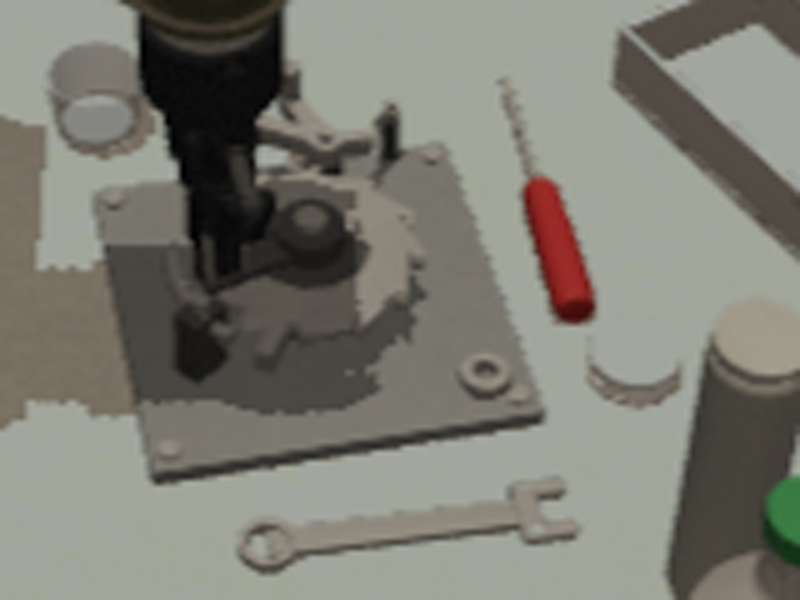

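The lug at (275,345) has a gap of about 10–15 mm to the pin at (225,325). I'm going on more slowly.

```bash
python3 -m jog '[[-1,0,-0.0001,-0.001,0.01],[-1,0,-0.0002,-0.0021,0.02],[-1,0,-0.0003,-0.0031,0.03],[-1,0,-0.0004,-0.0042,0.04],[-1,0,-0.0004,-0.0052,0.05],[-1,0,-0.0005,-0.0063,0.06],[-1,0,-0.0005,-0.0073,0.07],[-1,0,-0.0005,-0.0084,0.08],[-1,0,-0.0005,-0.0084,0.08]]'
python3 - <<'E'
from circ import *
rows(np.arange(.5,8,.5))
im=env.get_image("side")[185:305,270:430];cv2.imwrite("pics/side9.png",cv2.resize(im[:,:,::-1],(800,600),interpolation=cv2.INTER_CUBIC))
E
```

```text
time_s: 11.85
position: [0.4822, -0.1242, 0.0902]
tool_rot: [[0.0, 0.963, -0.269], [-0.002, -0.269, -0.963], [-1.0, 0.001, 0.002]]
ft_force: [-3.0, -2.9, 10.0]
grip_width: 0.023
t 11.85 ang 168.25016141789064 r 0.060447663345657814 F [-3.  -2.9 10. ] Ftan(cw) 3.4 Frad 2.4 z 0.09019804147749803
0.5 [-0.     -0.     -0.0005] 0.005
1.0 [-0.     -0.0001 -0.0011] 0.01
1.5 [-0.     -0.0001 -0.0016] 0.016
2.0 [-0.     -0.0001 -0.0021] 0.021
2.5 [-0.     -0.0001 -0.0026] 0.026
3.0 [-0.     -0.0001 -0.0032] 0.031
3.5 [-0.     -0.0001 -0.0037] 0.037
4.0 [-0.     -0.0001 -0.0042] 0.042
4.5 [-0.     -0.0001 -0.0047] 0.047
5.0 [-0.     -0.0001 -0.0053] 0.052
5.5 [-0.     -0.0001 -0.0058] 0.058
6.0 [-0.     -0.0001 -0.0063] 0.063
6.5 [-0.     -0.0001 -0.0069] 0.068
7.0 [-0.     -0.     -0.0074] 0.073
7.5 [-0.     -0.     -0.0079] 0.079
```

View pics/side9.png

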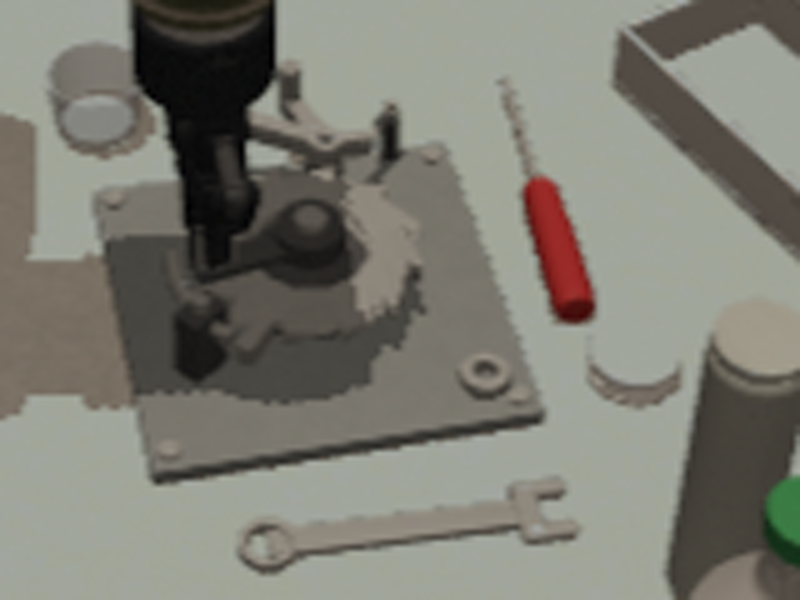

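```bash
python3 -m jog '[[-1,0,0,-0.0005,0],[-1,0,0,-0.001,0],[-1,0,-0.0001,-0.0015,0],[-1,0,-0.0001,-0.002,0],[-1,0,-0.0001,-0.0025,0],[-1,0,-0.0001,-0.003,0],[-1,0,-0.0001,-0.003,0]]'; python3 -c "
from circ import *
rows([1,2])"
```

```text
time_s: 12.6
position: [0.4828, -0.1213, 0.0902]
tool_rot: [[-0.0, 0.963, -0.269], [-0.002, -0.269, -0.963], [-1.0, 0.0, 0.002]]
ft_force: [-2.9, -3.1, 10.2]
grip_width: 0.0229
t 12.6 ang 165.44556763336797 r 0.06052130352423037 F [-2.9 -3.1 10.2] Ftan(cw) 3.7 Frad 2.0 z 0.09019351353176358
1 [-0.     -0.     -0.0011] 0.01
2 [-0.     -0.     -0.0021] 0.021
```

```bash
python3 -m jog '[[-1,0,0,-0.0005,0],[-1,0,0,-0.001,0],[-1,0,0,-0.0015,0],[-1,0,0,-0.002,0],[-1,0,0,-0.002,0]]'; python3 -c "
from circ import *
rows([1,2])
im=env.get_image('side')[225:285,290:370];cv2.imwrite('pics/side10.png',cv2.resize(im[:,:,::-1],(800,600),interpolation=cv2.INTER_CUBIC))"
```

```text
time_s: 13.1
position: [0.4833, -0.1193, 0.0902]
tool_rot: [[-0.0, 0.963, -0.269], [-0.002, -0.269, -0.963], [-1.0, 0.0, 0.002]]
ft_force: [-3.6, -2.8, 11.7]
grip_width: 0.0229
t 13.1 ang 163.53340561758606 r 0.06055121066261377 F [-3.6 -2.8 11.7] Ftan(cw) 3.7 Frad 2.7 z 0.0902151653568525
1 [-0.      0.     -0.0011] 0.01
2 [-0.      0.0001 -0.0021] 0.021
```

View pics/side10.png

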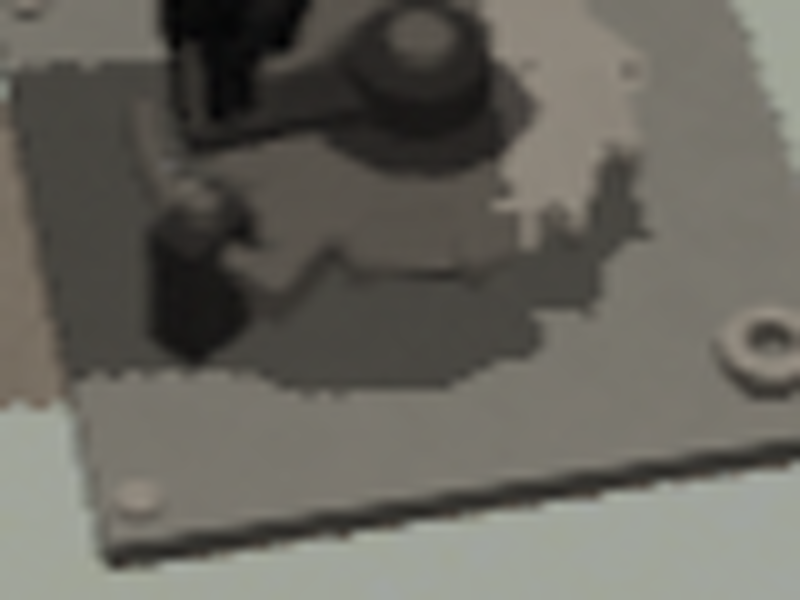

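```bash
python3 -m jog '[[-1,0,0,-0.0005,0],[-1,0,0,-0.001,0],[-1,0,0,-0.0015,0],[-1,0,0,-0.0015,0]]'; python3 -c "
from circ import *
rows([1,2])"
```

```text
time_s: 13.55
position: [0.4837, -0.1181, 0.0902]
tool_rot: [[-0.0, 0.963, -0.269], [-0.002, -0.269, -0.963], [-1.0, 0.0, 0.002]]
ft_force: [-5.0, -3.6, 11.4]
grip_width: 0.0231
t 13.55 ang 162.2685020414523 r 0.0605795000551653 F [-5.  -3.6 11.4] Ftan(cw) 4.9 Frad 3.7 z 0.09020953255844318
1 [-0.      0.     -0.0011] 0.01
2 [-0.      0.0001 -0.0021] 0.021
```

```bash
python3 -m jog '[[-1,0,0,-0.0005,0],[-1,0,0,-0.001,0],[-1,0,0,-0.001,0]]'; python3 -c "
from circ import *
rows([1,2])"
```

```text
time_s: 13.85
position: [0.4839, -0.1172, 0.0902]
tool_rot: [[-0.0, 0.963, -0.269], [-0.003, -0.269, -0.963], [-1.0, 0.0, 0.003]]
ft_force: [-4.9, -5.2, 11.1]
grip_width: 0.0229
t 13.85 ang 161.45425994135638 r 0.06060375676723005 F [-4.9 -5.2 11.1] Ftan(cw) 6.5 Frad 3.0 z 0.09020636857806572
1 [-0.      0.0001 -0.0011] 0.01
2 [-0.      0.0001 -0.0021] 0.021
```

```bash
python3 -m jog '[[-1,0,0,-0.0004,0],[-1,0,0,-0.0008,0],[-1,0,0,-0.0008,0]]'; python3 -c "
from circ import *
rows([1])"
```

```text
time_s: 14.15
position: [0.4841, -0.1166, 0.0902]
tool_rot: [[-0.0, 0.963, -0.269], [-0.003, -0.269, -0.963], [-1.0, 0.0, 0.003]]
ft_force: [-5.8, -5.7, 11.2]
grip_width: 0.023
t 14.15 ang 160.85507145284612 r 0.06061145826394628 F [-5.8 -5.7 11.2] Ftan(cw) 7.3 Frad 3.6 z 0.09022853405397621
1 [-0.      0.0001 -0.0011] 0.01
```

```bash
python3 -m jog '[[-1,0,0,-0.0003,0],[-1,0,0,-0.0006,0],[-1,0,0,-0.0006,0]]'; python3 -c "
from circ import *
rows([1])"
```

```text
time_s: 14.45
position: [0.4843, -0.1162, 0.0902]
tool_rot: [[-0.001, 0.963, -0.269], [-0.003, -0.269, -0.963], [-1.0, 0.0, 0.003]]
ft_force: [-5.0, -6.5, 10.9]
grip_width: 0.0228
t 14.45 ang 160.47621428132567 r 0.060626674013208766 F [-5.  -6.5 10.9] Ftan(cw) 7.8 Frad 2.5 z 0.09021302179260964
1 [-0.      0.0001 -0.0011] 0.01
```

```bash
python3 -m jog '[[-1,0,0,-0.0003,0],[-1,0,0,-0.0006,0],[-1,0,0,-0.0006,0]]'; python3 -c "
from circ import *
rows([1])"
```

```text
time_s: 14.75
position: [0.4844, -0.1158, 0.0902]
tool_rot: [[-0.001, 0.963, -0.269], [-0.004, -0.269, -0.963], [-1.0, 0.0, 0.004]]
ft_force: [-5.7, -8.6, 9.3]
grip_width: 0.0226
t 14.75 ang 160.08850909734926 r 0.06066017808502956 F [-5.7 -8.6  9.3] Ftan(cw) 10.1 Frad 2.4 z 0.09021100337814
1 [-0.      0.0001 -0.0011] 0.01
```

```bash
python3 -m jog '[[-1,0,0,-0.0003,0],[-1,0,0,-0.0005,0],[-1,0,0,-0.0005,0]]'; python3 -c "
from circ import *
rows([1])"
```

```text
time_s: 15.05
position: [0.4845, -0.1155, 0.0902]
tool_rot: [[-0.001, 0.963, -0.269], [-0.004, -0.269, -0.963], [-1.0, 0.0, 0.004]]
ft_force: [-6.6, -9.4, 10.3]
grip_width: 0.0229
t 15.05 ang 159.794892084172 r 0.06066621634035314 F [-6.6 -9.4 10.3] Ftan(cw) 11.1 Frad 3.0 z 0.09022519521985581
1 [-0.      0.0001 -0.0011] 0.01
```

```bash
python3 -m jog '[[-1,0,0,-0.0003,0],[-1,0,0,-0.0006,0],[-1,0,0,-0.0006,0]]'; python3 -c "
from circ import *
rows([1])"
```

```text
time_s: 15.35
position: [0.4846, -0.1152, 0.0902]
tool_rot: [[-0.001, 0.963, -0.269], [-0.004, -0.269, -0.963], [-1.0, 0.0, 0.004]]
ft_force: [-7.0, -9.8, 9.8]
grip_width: 0.023
t 15.35 ang 159.40106735307566 r 0.06065141884302355 F [-7.  -9.8  9.8] Ftan(cw) 11.7 Frad 3.1 z 0.09020279666479875
1 [-0.      0.0001 -0.0011] 0.01
```

```bash
python3 -m jog '[[-1,0,0,-0.0003,0],[-1,0,0,-0.0006,0],[-1,0,0,-0.0006,0]]'; python3 -c "
from circ import *
rows([1])"
```

```text
time_s: 15.65
position: [0.4847, -0.1148, 0.0902]
tool_rot: [[-0.001, 0.963, -0.269], [-0.005, -0.269, -0.963], [-1.0, 0.0, 0.005]]
ft_force: [-6.9, -11.5, 10.8]
grip_width: 0.0223
t 15.65 ang 159.01369452855815 r 0.060685973073448606 F [ -6.9 -11.5  10.8] Ftan(cw) 13.2 Frad 2.4 z 0.0902133905314878
1 [-0.      0.0001 -0.0011] 0.01
```

```bash
python3 -m jog '[[-1,0,0,-0.0004,0],[-1,0,0,-0.0008,0],[-1,0,0,-0.0008,0]]'; python3 -c "
from circ import *
rows([1])"
```

```text
time_s: 15.95
position: [0.4849, -0.1143, 0.0902]
tool_rot: [[-0.001, 0.963, -0.269], [-0.005, -0.269, -0.963], [-1.0, 0.0, 0.005]]
ft_force: [-8.3, -13.7, 9.6]
grip_width: 0.0226
t 15.95 ang 158.5060696978858 r 0.060679124508498154 F [ -8.3 -13.7   9.6] Ftan(cw) 15.8 Frad 2.7 z 0.09023348098969816
1 [-0.      0.0001 -0.0011] 0.01
```

```bash
python3 -m jog '[[-1,0,0,-0.0004,0],[-1,0,0,-0.0008,0],[-1,0,0,-0.0008,0]]'; python3 -c "
from circ import *
rows([1])"
```

```text
time_s: 16.25
position: [0.4851, -0.1138, 0.0902]
tool_rot: [[-0.001, 0.963, -0.269], [-0.006, -0.269, -0.963], [-1.0, 0.001, 0.006]]
ft_force: [-7.8, -14.9, 9.7]
grip_width: 0.0232
t 16.25 ang 157.9944059734911 r 0.060693529817588986 F [ -7.8 -14.9   9.7] Ftan(cw) 16.7 Frad 1.7 z 0.09022936075704764
1 [-0.      0.0001 -0.0011] 0.01
```

```bash
python3 -m jog '[[-1,0,0,-0.0004,0],[-1,0,0,-0.0008,0],[-1,0,0,-0.0008,0],[-1,0,0,-0.0008,0]]'; python3 -c "
from circ import *
rows([1])"
```

```text
time_s: 16.65
position: [0.4853, -0.1133, 0.0902]
tool_rot: [[-0.001, 0.963, -0.269], [-0.006, -0.269, -0.963], [-1.0, 0.001, 0.006]]
ft_force: [-9.5, -16.2, 8.9]
grip_width: 0.023
t 16.65 ang 157.50405021591317 r 0.06072947647451979 F [ -9.5 -16.2   8.9] Ftan(cw) 18.6 Frad 2.6 z 0.09024199523419997
1 [-0.      0.0001 -0.0011] 0.01
```

```bash
python3 -m jog '[[-1,0,0,-0.0004,0],[-1,0,0,-0.0004,0],[-1,0,0,-0.0004,0],[-1,0,0,-0.0004,0]]'; python3 -c "
from circ import *
rows([1])"
```

```text
time_s: 17.05
position: [0.4854, -0.113, 0.0902]
tool_rot: [[-0.001, 0.963, -0.269], [-0.006, -0.269, -0.963], [-1.0, 0.001, 0.006]]
ft_force: [-8.9, -15.8, 9.0]
grip_width: 0.0232
t 17.05 ang 157.23118907605252 r 0.060720309654062284 F [ -8.9 -15.8   9. ] Ftan(cw) 18.0 Frad 2.1 z 0.09023776379374514
1 [-0.      0.0001 -0.0011] 0.01
```

```bash
python3 -m jog '[[-1,0,0,-0.0004,0],[-1,0,0,-0.0007,0],[-1,0,0,-0.0007,0],[-1,0,0,-0.0007,0]]'; python3 -c "
from circ import *
rows([1])"
```

```text
time_s: 17.45
position: [0.4856, -0.1126, 0.0902]
tool_rot: [[-0.001, 0.963, -0.269], [-0.007, -0.269, -0.963], [-1.0, 0.001, 0.007]]
ft_force: [-9.1, -19.9, 10.0]
grip_width: 0.0233
t 17.45 ang 156.81859378830742 r 0.06074155413299356 F [ -9.1 -19.9  10. ] Ftan(cw) 21.9 Frad 0.6 z 0.09023207125230702
1 [-0.      0.0001 -0.001 ] 0.01
```

```bash
python3 -m jog '[[-1,0,0,0,0],[-1,0,0,0,0],[-1,0,0,0,0]]'; python3 -c "
from circ import *
rows([1])
im=env.get_image('side')[225:285,290:370];cv2.imwrite('pics/side11.png',cv2.resize(im[:,:,::-1],(800,600),interpolation=cv2.INTER_CUBIC))
rows([1])"
```

```text
time_s: 17.75
position: [0.4855, -0.1126, 0.0902]
tool_rot: [[-0.001, 0.963, -0.269], [-0.007, -0.269, -0.963], [-1.0, 0.001, 0.007]]
ft_force: [-9.4, -19.8, 9.6]
grip_width: 0.0224
t 17.75 ang 156.8208379476386 r 0.06075766349462561 F [ -9.4 -19.8   9.6] Ftan(cw) 21.9 Frad 0.8 z 0.09024249106015414
1 [-0.      0.0001 -0.001 ] 0.01
t 17.8 ang 156.8365274917589 r 0.06076310713846008 F [ -9.8 -19.5  10.2] Ftan(cw) 21.8 Frad 1.4 z 0.09022314860404364
1 [-0.      0.0001 -0.001 ] 0.01
```

View pics/side11.png

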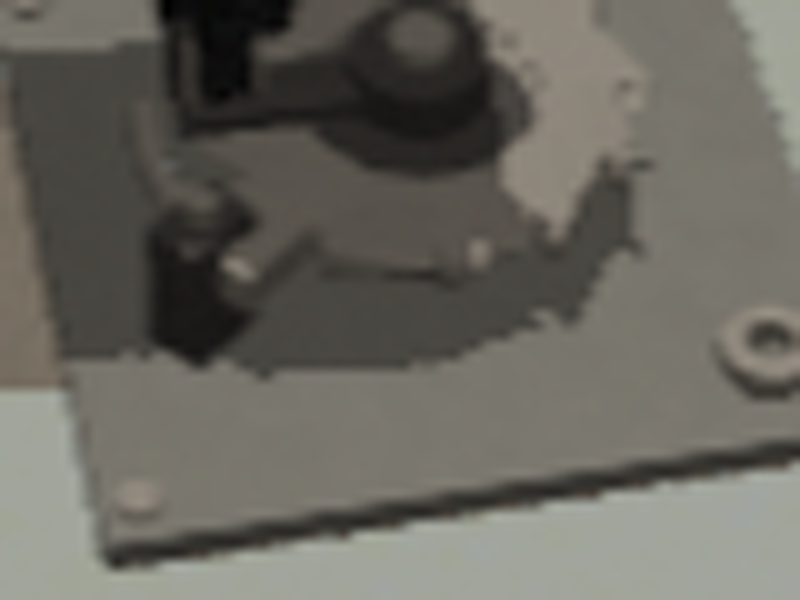

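About 21.8 N tangential at the knob was held for 0.4 s, which is about 13 N at the lug. The lug bears on the pin at (240,270). Now I'm easing off the load without reversing it.

```bash
python3 -m jog '[[-1,0,0,0.001,0],[-1,0,0,0.002,0],[-1,0,0,0.003,0],[-1,0,0,0.003,0],[-1,0,0,0.003,0]]'; python3 -c "
from circ import *
rows([1])"
```

```text
time_s: 18.3
position: [0.485, -0.114, 0.0902]
tool_rot: [[-0.0, 0.963, -0.269], [-0.004, -0.269, -0.963], [-1.0, 0.001, 0.004]]
ft_force: [-6.2, -10.4, 9.7]
grip_width: 0.0228
t 18.3 ang 158.21885099147488 r 0.060697865265226074 F [ -6.2 -10.4   9.7] Ftan(cw) 12.0 Frad 1.9 z 0.0902384270487391
1 [-0.      0.0001 -0.0011] 0.01
```

```bash
python3 -m jog '[[-1,0,0,0.001,0],[-1,0,0,0.002,0],[-1,0,0,0.0025,0],[-1,0,0,0.0025,0]]'; python3 -c "
from circ import *
rows([1])"
```

```text
time_s: 18.7
position: [0.4845, -0.1155, 0.0902]
tool_rot: [[-0.0, 0.963, -0.269], [-0.002, -0.269, -0.963], [-1.0, 0.001, 0.002]]
ft_force: [-4.5, -4.0, 10.7]
grip_width: 0.0232
t 18.7 ang 159.73624594374965 r 0.06066132719212581 F [-4.5 -4.  10.7] Ftan(cw) 5.3 Frad 2.8 z 0.09022701284793593
1 [-0.      0.0001 -0.0011] 0.01
```

Opening, then lifting away.

```bash
python3 -m jog '[[-0.3,0,0,0.0005,0],[-0.1,0,0,0.0005,0],[0.1,0,0,0.0005,0],[0.3,0,0,0.0005,0],[0.3,0,0,0.0005,0]]'; python3 -c "
from circ import *
rows([1])
print(env.observe()['grip_width'])
im=env.get_image('wrist');cv2.imwrite('pics/wrist12.png',im[:,:,::-1])"
```

```text
time_s: 19.2
position: [0.4845, -0.1148, 0.0892]
tool_rot: [[-0.0, 0.963, -0.27], [0.0, -0.27, -0.963], [-1.0, -0.0, -0.0]]
ft_force: [-0.8, -0.2, -0.4]
grip_width: 0.0556
t 19.2 ang 159.12173658969996 r 0.060919796332133014 F [-0.8 -0.2 -0.4] Ftan(cw) 0.5 Frad 0.7 z 0.08918090580221548
1 [ 0.      0.0001 -0.0011] 0.01
0.05559447498884226
```

View pics/wrist12.png

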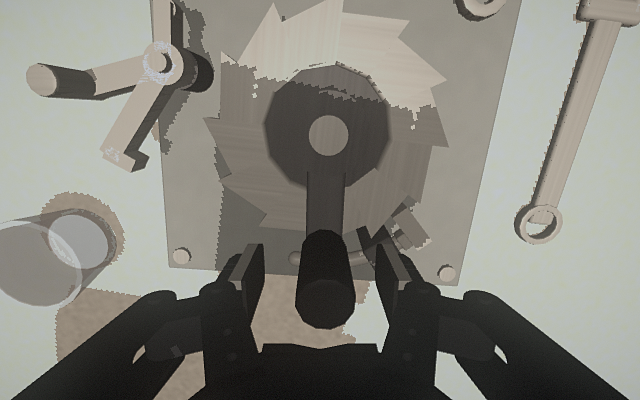

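```bash
python3 - <<'E'
from rig import env
from h import *
m=env.camera_model('wrist')
for n,u,v,z in [('tab',41,80,.078),('pin',161,61,.06),('hub',328,135,.07)]:print(n,atz(m,u,v,z).round(4))
E
python3 -m jog '[[0.3,-0.02,0,0,0],[0.3,-0.06,0,0,0],[0.3,-0.1,0,0,0],[-1,-0.11,0.02,-0.015,-0.1],[-1,-0.11,0.05,-0.045,-0.22],[-1,-0.11,0.075,-0.08,-0.34],[-1,-0.11,0.1,-0.11,-0.46],[-1,-0.11,0.105,-0.135,-0.55],[-1,-0.11,0.105,-0.135,-0.55],[-1,-0.11,0.105,-0.135,-0.55]]'
python3 - <<'E'
from rig import env
import cv2
s=env.observe();print(s['time_s'],s['position'],s['ft_force'])
im=env.get_image("wrist");cv2.imwrite("pics/wrist13.png",im[:,:,::-1])
E
```

```text
tab [ 0.5975 -0.0228  0.078 ]
pin [ 0.5954 -0.0676  0.06  ]
hub [ 0.5417 -0.1347  0.07  ]
time_s: 20.25
position: [0.6218, -0.0131, 0.199]
tool_rot: [[-0.001, 0.962, 0.273], [-0.0, 0.273, -0.962], [-1.0, -0.001, -0.0]]
ft_force: [0.6, -0.3, -0.5]
grip_width: -0.0
20.25 [ 0.62181532 -0.0130768   0.19895941] [ 0.58360703 -0.29115324 -0.50693736]
```

View pics/wrist13.png

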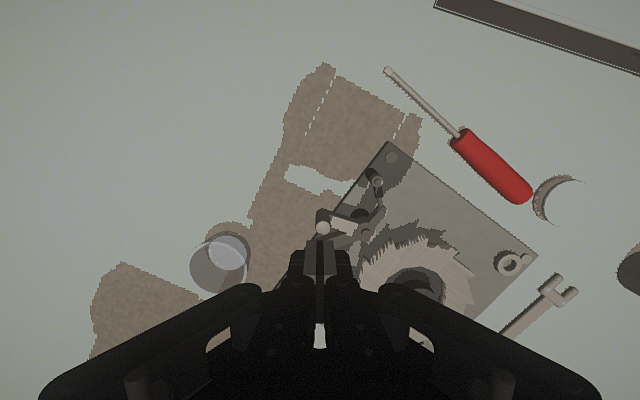

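```bash
python3 -m jog '[[-1,0.02,0.003,0,0],[-1,0.05,0.003,0,0],[-1,0.08,0.003,0,0],[-1,0.105,0.003,0,0],[-1,0.12,0.003,0,0],[-1,0.126,0.003,0,0],[-1,0.126,0.003,0,0],[-1,0.126,0.003,0,0]]'
python3 - <<'E'
from rig import env
import cv2
s=env.observe();print(s['time_s'],s['position'],s['ft_force'])
im=env.get_image("side")[185:305,270:430];cv2.imwrite("pics/side14.png",cv2.resize(im[:,:,::-1],(800,600),interpolation=cv2.INTER_CUBIC))
E
```

```text
time_s: 21.1
position: [0.6253, -0.0129, 0.0744]
tool_rot: [[0.002, 0.962, 0.272], [-0.0, 0.272, -0.962], [-1.0, 0.001, 0.001]]
ft_force: [0.1, -0.7, -0.1]
grip_width: 0.0
21.1 [ 0.62527592 -0.01292005  0.07442552] [ 0.14997064 -0.73876398 -0.0681368 ]
```

View pics/side14.png

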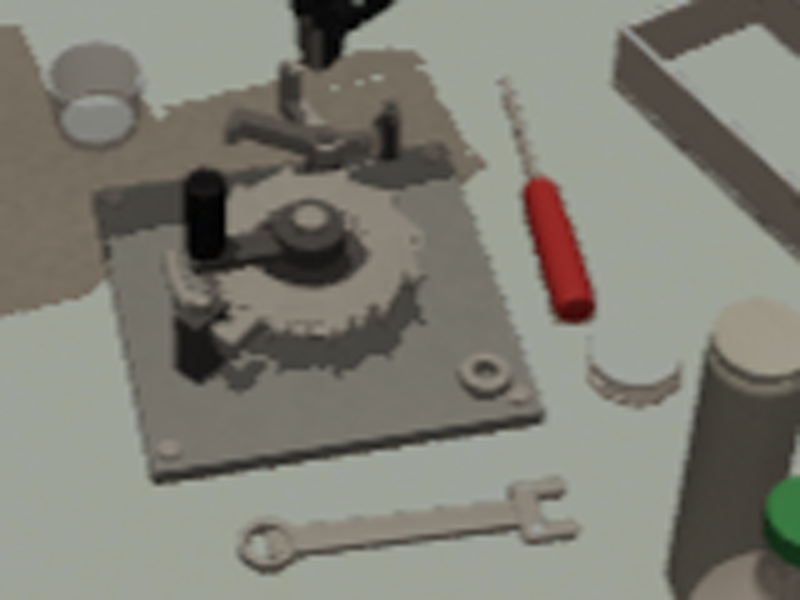

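The finger stands behind the tab (290,90), and the lug rests on the pin. Pushing the pawl back in.

```bash
python3 -m jog '[[-1,0,-0.004,0,0],[-1,0,-0.007,0,0],[-1,0,-0.01,0,0],[-1,0,-0.012,0,0],[-1,0,-0.014,0,0],[-1,0,-0.016,0,0],[-1,0,-0.018,0,0],[-1,0,-0.02,0,0],[-1,0,-0.022,0,0],[-1,0,-0.024,0,0],[-1,0,-0.026,0,0]]'
python3 -c "
from rig import env
s=env.observe();print(s['ft_force'])"
```

```text
time_s: 22.25
position: [0.5997, -0.0196, 0.0734]
tool_rot: [[-0.0, 0.962, 0.273], [-0.0, 0.273, -0.962], [-1.0, -0.0, 0.0]]
ft_force: [1.8, 1.7, -0.1]
grip_width: -0.0001
[ 1.82101378  1.65152479 -0.11485082]
```

```bash
python3 -m jog '[[-1,0,-0.002,0,0],[-1,0,-0.004,0,0],[-1,0,-0.006,0,0],[-1,0,-0.008,0,0],[-1,0,-0.01,0,0],[-1,0,-0.012,0,0],[-1,0,-0.012,0,0]]'
python3 - <<'E'
from rig import env
import cv2
s=env.observe();print(s['time_s'],s['position'],s['ft_force'])
im=env.get_image("side")[185:305,270:430];cv2.imwrite("pics/side15.png",cv2.resize(im[:,:,::-1],(800,600),interpolation=cv2.INTER_CUBIC))
E
```

```text
time_s: 22.95
position: [0.5881, -0.0229, 0.0733]
tool_rot: [[-0.0, 0.962, 0.273], [-0.0, 0.273, -0.962], [-1.0, -0.0, -0.0]]
ft_force: [-0.3, -0.2, 1.4]
grip_width: 0.0001
22.95 [ 0.58813692 -0.02288287  0.07332729] [-0.25043321 -0.24646103  1.35712431]
```

View pics/side15.png

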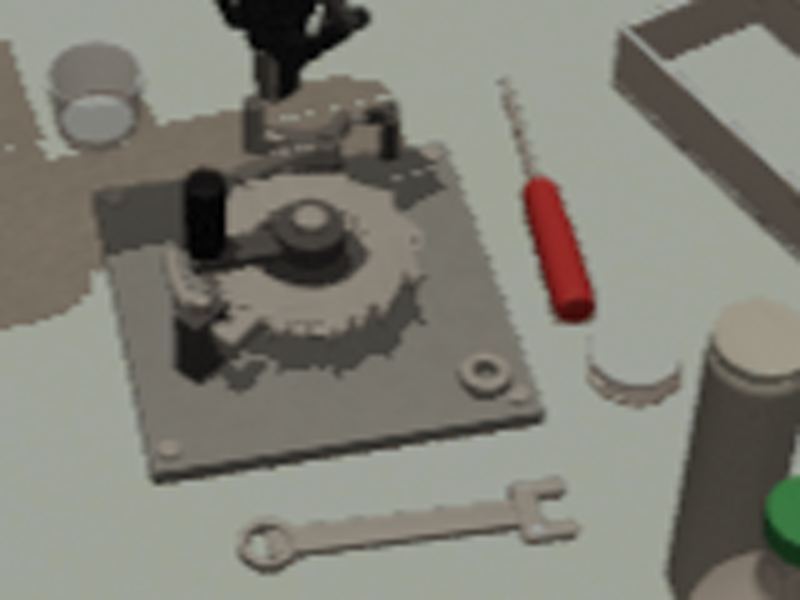

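Pawl is back on the teeth (tab at (255,105), as at the start). Backing away along +y and up for a last look.

```bash
python3 -m jog '[[-1,0,0.01,0,0],[-1,0,0.025,0,0],[-1,-0.03,0.03,0,0],[-1,-0.07,0.03,0,0],[-1,-0.11,0.02,0,0],[-1,-0.15,-0.01,0,0],[-1,-0.17,-0.05,-0.02,0],[-1,-0.17,-0.085,-0.03,0],[-1,-0.17,-0.11,-0.03,0],[-1,-0.17,-0.11,-0.03,0],[-1,-0.17,-0.11,-0.03,0],[-1,-0.17,-0.11,-0.03,0]]'
python3 - <<'E'
from rig import env
from h import *
s=env.observe();print(s['time_s'],s['position'],s['ft_force'])
m=env.camera_model('wrist');im=env.get_image("wrist");cv2.imwrite("pics/wrist16.png",im[:,:,::-1])
import pickle;pickle.dump(m,open('m16.pkl','wb'))
im=env.get_image("side")[185:305,270:430];cv2.imwrite("pics/side16.png",cv2.resize(im[:,:,::-1],(800,600),interpolation=cv2.INTER_CUBIC))
E
```

```text
time_s: 24.2
position: [0.4755, -0.024, 0.2433]
tool_rot: [[0.0, 0.962, 0.273], [-0.0, 0.273, -0.962], [-1.0, 0.0, 0.0]]
ft_force: [0.1, -0.6, -0.5]
grip_width: 0.0
24.2 [ 0.4754693  -0.0240045   0.24331471] [ 0.11548018 -0.62213315 -0.49657304]
```

View pics/wrist16.png

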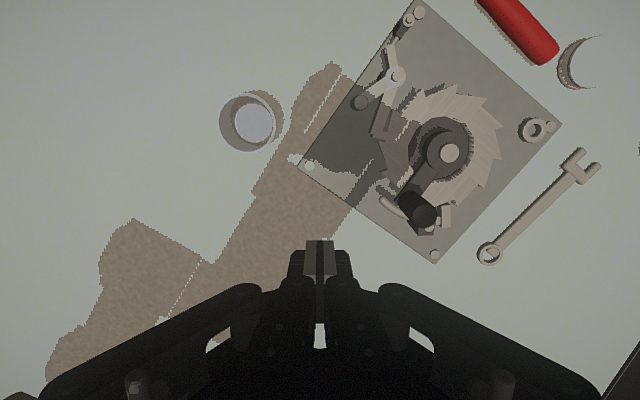

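View pics/side16.png

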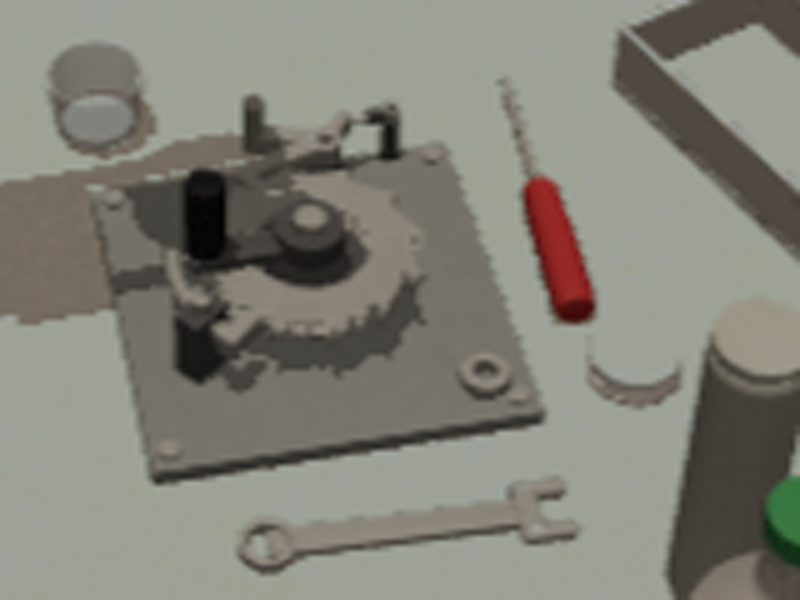

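```bash
python3 - <<'E'
from h import *
import pickle
m=pickle.load(open('m16.pkl','rb'))
t=atz(m,361,102,.078);h=atz(m,449,153,.07);p=atz(m,396,76,.06);k=atz(m,426,214,.118)
r=t-p;print('tab',t,np.hypot(*r[:2]),np.degrees(np.arctan2(r[1],r[0])));d=k-h;print('knob',k,np.hypot(*d[:2]),np.degrees(np.arctan2(d[1],d[0])))
a=cv2.imread('pics/wrist16.png')[40:260,330:500];cv2.imwrite('pics/w16c.png',cv2.resize(a,None,fx=2.7,fy=2.7,interpolation=cv2.INTER_CUBIC))
E
```

```text
tab [ 0.56292165 -0.03835431  0.078     ] 0.04217071722453643 140.6553314905779
knob [ 0.48718953 -0.11729858  0.118     ] 0.058105694519836736 159.96039372612913
```

View pics/w16c.png

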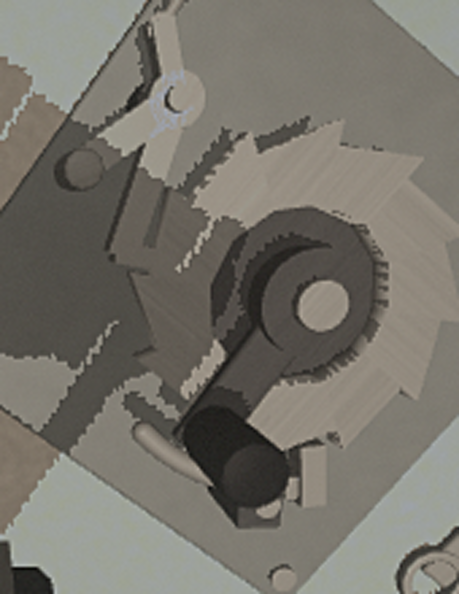

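```bash
python3 -c "
from rig import env
print(env.close_job())"
```

```text
the job is handed in; nothing more can be done
None
```

The job is handed in at 24 s of the 72 s allowed, and every check I could make agrees with the end state asked for. No verdict was reported.

- **Pawl out:** I swung the pawl out with the shut fingers, with about 5 N measured on the tool. It stayed out on its own, and I measured the tab straight out from its pin afterwards.
- **Drum back:** I gripped the knob and turned the drum about 100° clockwise. I then pressed it home with about 21.8 N at the knob for roughly 0.4 s, slightly over the 20 N asked. That is about 13 N at the lug by the brake figure, not measured directly.
- **Release:** I eased the load down to about 5 N before opening the jaws. I then pushed the pawl back with about 2.5 N measured until it snapped onto the teeth.

**Last checks:**
- The tab is at 140.7° about its pin, against about 140° at the start, so the pawl is in.
- The knob stands near 160°, about where the force rise showed the pin going solid.
- The pictures show the lug on the pin, and the bystanders look unmoved by eye.
- The tool force was near zero and the arm stood clear.

I could not measure the remaining force between lug and pin; I inferred it from the brake friction being stronger than the pin's spring. My position estimates differed between cameras by up to about 4 mm.

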